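Set the length stop of a sawing board to a pattern piece

TASK

The pine pattern piece lies on the sawing board with its right end at the saw cut. Turn the handwheel clockwise, taking a fresh hold as often as needed, until the steel stop plate just meets the left end of the pattern (touching, or with only a sliver of a gap), so that the next pieces can be cut to the same length. Leave the pattern lying where it is, do not shove it along, move the stop only by its handwheel, and do not knock the pencil or the tape measure away.

Things in the scene. Friction and masses are not known exactly. Their poses are not given: they have to be found in the camera images.
- sawing_board: Board fixed to the bench: wooden base 178 x 410 x 18 mm; darker fence along its far edge, 42 mm above the base, with a saw cut at y = -0.1615. Origin: underside of the base (y from -0.21 to 0.20). Axes: x across, away from the robot; y left along the fence; z up. At the left end a grey housing, top at z 0.048, its round boss (33 to 56 mm) up to 0.068; handwheel axis at x 0.024, y 0.12.
- wheel_center (a point): Centre of the black handwheel, on its upright axis, level with the middle of the rim (102 mm over the bench). Rim: round bar 14 mm thick on a circle of radius 60 mm. Hub 29 mm wide, its nut 7 mm above this point; 39 mm free between hub and rim, 34 mm free below the rim's middle. Three spokes 10 mm thick, 120 degrees apart; the x axis here lies along one spoke and turns with the wheel, z up.
- handwheel (a joint): Turn of the handwheel in rad; grows clockwise seen from above. Through a pinion and rack the stop plate moves 10 mm towards the pattern per radian (63 mm a turn), without noticeable play. The wheel is stiff (about 0.15 N m) and stays where it is left. Range about 0 (stop fully back) to 7.5; starts between 0 and 2.5.
- stop_bar: Steel rack bar 13 x 13 x 152 mm that slides along the board's y through the housing, with the stop plate (40 mm wide, 9 mm thick, 23 mm high) on its right end. Origin: centre of the plate's right face. Not to be pushed or pulled by hand.
- stop_face (a point): Centre of the stop plate's right face, the one that shall meet the pattern; axes as the board's: y points back (left), away from the pattern.
- pattern_center (a point): Centre of the loose pattern piece, a pine offcut 50 x 160 x 20 mm, 0.1 kg, lying flat along the fence; its y axis is its length, towards the stop.
- pattern_end (a point): Centre of the pattern's left end face (80 mm from its centre along its y), which faces the stop plate. The gap to close is the y distance from here to stop_face, 30 to 55 mm at the start.
- pencil: Bystander: flat carpenter's pencil 14 x 128 x 8 mm lying on the front of the board; origin at its underside.
- tape: Bystander: tape measure 36 x 87 x 64 mm standing on the bench behind the board; origin at its underside.

How it is judged:
By the outcome, as a careful person would: the job done as asked, in the order asked, and still so for the second after the job is handed in, with the robot touching nothing.
It also fails if it takes over 61 s, if anything falls off the work surface, if the arm or the gripper's body presses on something with over 40 N, if the wrist force passes 120 N, or if a joint passes its speed limit or range.

ROBOT

A 6-joint arm with a two-finger parallel gripper is mounted at the origin on a cart in front of the work surface, level with it; the furniture and walls round the work are solid. World frame = base frame: x ahead of the robot, y to its left, z up, the work surface at z = 0. Lengths are in m, angles in rad, forces in N, time in s.
With the tool pointing down it reaches from about 0.35 to 0.975 m from the base axis. Payload 7.1 kg.
Tool frame: the origin (TCP) lies on the centre line of the jaws, within the pads' length; the fingertips stand 17 mm ahead of it and the grasp point (between the pads) lies 2 mm behind it; z points along the fingers, x is the direction in which the jaws open and shut, and the axes are right-handed (so a half turn about z gives the same grasp; the last joint's range is limited). The gripper opens to 88 mm and grips with 3 to 60 N. Pads are 20 mm wide; open, the fingers measure 115 mm over their backs; the gripper's body (75 mm by 178 mm) begins 61 mm behind the grasp point.
Start: joints at [-1.177, 0.423, 1.63, -0, 1.089, -0.019], TCP at [0.251, -0.572, 0.24] pointing down, gripper open.
Joint ranges: [-3, 3], [-0.9, 2.11], [0.09, 2.58], [-1.31, 4.45], [0.11, 2.69], [-2.54, 2.54]. Speed limits (rad/s): [2.39, 2.39, 3.01, 3.14, 3.14, 3.14].

INTERFACE

Orientations are given as a rotation vector (axis times angle).
In Python, from rig import telemetry, optics, ticket gives the robot as it stands.
- The arm moves only by the tool arm_command, never from a script. Its argument "motion" is a list of rows, each an object of numbers: "tx", "ty", "tz": the shift along the tool's x, y, z in mm; "roll": the turn about the tool's z in degrees; "fingers": the opening, from 0 (shut) to 1 (fully open). A call has 1 to 12 rows; each row is the pose to reach, as a shift and turn from the pose commanded when the call began, along the tool's axes at that moment; what a row does not reach only later rows make up. A row lasts 1/8 s, in which the tool goes at most 62.5 mm and 10.7 degrees, less where a joint would pass 70% of its speed; a pose out of reach is approached as far as the arm can. A call with a gripper value outside its range is refused whole. The fingers move at their own pace and stop on an object; "squeeze" is the grip in N (left out, the last holds). Time passes only in rows, so rows that repeat a pose let the fingers close. It gives the time, the measured TCP pose, the force and the opening at its end, in the units of the state.
- telemetry.get_state(): the state, without advancing time (a new reading comes with each control period).
- optics.grab_frame(name): name is "scene" or "top"; returns the picture (400x640x3 uint8, red, green, blue); there is no depth.
- optics.camera_info(name): a dict with "camera_matrix" (3x3 intrinsics, pixels), "dist_coeffs" ([k1, k2, p1, p2, k3] as OpenCV has them; the pictures are not rectified), "position" and "attitude" of the camera in the world. Camera axes: x right, y up, looking along -z (the intrinsics and any distortion apply to the point x, -y, -z); pixel columns grow to the right and rows downward; lengths in m; the calibration is good to about 2 mm. A picture is of the moment at which its call begins. camera_info takes no time and is no camera call.
- ticket.finish_job(): hands the job in, once; it reports no verdict.
Trained networks look in the newest picture that a camera, given by its name, has taken for a name from the list of things; names that differ only in an ending like _2 or _b are one class to them, and where a whole thing is asked for, a point or a joint stands for the part that bears it (a point fixed in the world has none). Each returns a list of dicts, best first, with "confidence" (0 to 1); they miss things now and then, are a little off and sometimes report something else, mostly with a low value. They report only what shows in the picture. A call takes as long as a camera call.
- optics.find_in(camera, query): "location" ([column, row] in pixels, amid what is visible of it).
- optics.pinpoint(camera, query): "location" ([column, row] in pixels: a listed point, or the origin of a listed thing).
The state is a dict: "time_s": time; "joint_pos": joint angles; "qd": joint speeds; "effort": joint torques, N m; "position": TCP position; "ee_rot": TCP orientation; "wrist_force": force on the tool from outside, world axes, zero at the start; "torque": the same for the moment, N m; "width": opening from 0.0 (shut) to 1.0 (fully open).
Only numpy, scipy, OpenCV 4.12 (cv2) and the standard library are available. Lean on these libraries where they do the work, as an engineer would, in place of code of your own. Each camera call takes 0.05 s, during which the arm holds its last target.

## Working session

There is one attempt and no reset: what is moved stays moved. The work goes in short steps, Python scripts to look and compute and a tool call to move; the robot and the scene stay as the last step left them, time stands still between calls to the robot, and variables do not carry over. Pictures are saved under pics/ and viewed, and the job is handed in when it is done.

Besides the shell and the picture viewer there is one more tool, called after ">>>" as a command line: name --argument value ..., lists and objects as JSON in quotes. arm_command: Moves the arm, as the interface text tells. Its arguments: {"type":"object","properties":{"motion":{"type":"array","items":{"type":"object","properties":{"tx":{"type":"number"},"ty":{"type":"number"},"tz":{"type":"number"},"roll":{"type":"number"},"fingers":{"type":"number"}}}},"squeeze":{"type":"number"}},"required":["motion"]}

```bash
ls; mkdir -p pics
python3 - <<'E'
from rig import telemetry, optics
import cv2
print(telemetry.get_state())
for n in ("scene","top"):
    im=optics.grab_frame(n); cv2.imwrite(f"pics/{n}0.png",im[:,:,::-1])
    print(n,optics.camera_info(n))
    for q in ("wheel_center","stop_face","pattern_end","pattern_center","sawing_board","pencil","tape"):
        print(q,optics.pinpoint(n,q)[:2])
print(telemetry.get_state()['time_s'])
E
```

```text
pics
{'time_s': 0.0, 'joint_pos': array([-1.17702599e+00,  4.23815534e-01,  1.63066554e+00, -1.28671047e-05,
        1.08860228e+00, -1.90073488e-02]), 'qd': array([-3.52511192e-04, -1.56644604e-03,  2.24100108e-04,  4.96990011e-05,
        1.98717829e-04, -6.94136922e-04]), 'effort': array([ 7.09977894e-05, -5.44623435e+01, -2.73663890e+01,  6.42080256e-02,
        2.26752117e-02, -9.85087399e-05]), 'position': array([ 0.25053956, -0.57202073,  0.23892709]), 'ee_rot': array([-2.62883929e+00,  1.71860152e+00,  1.94478360e-03]), 'wrist_force': array([-0.05384798, -0.01688361,  0.31269917]), 'torque': array([-0.03388517,  0.0359901 , -0.00441526]), 'width': 1.002559884774105}
scene {'camera_matrix': array([[397.95077632,   0.        , 314.77742877],
       [  0.        , 397.95077632, 199.84592696],
       [  0.        ,   0.        ,   1.        ]]), 'dist_coeffs': array([-0.02246279,  0.        ,  0.        ,  0.        ,  0.        ]), 'position': array([0.11492759, 0.54686825, 0.66861278]), 'attitude': array([ 0.42012175, -0.943479  , -2.12554207])}
wheel_center [{'location': [298.
[... 567 characters left out ...]
722 ],
       [  0.        ,   0.        ,   1.        ]]), 'dist_coeffs': array([-0.09977099,  0.        ,  0.        ,  0.        ,  0.        ]), 'position': array([0.52264019, 0.0993848 , 1.01124711]), 'attitude': array([ 0.08022524, -0.05268049, -1.58440795])}
wheel_center [{'location': [261.2, 248.1], 'confidence': 0.92}]
stop_face [{'location': [312.4, 231.2], 'confidence': 0.72}]
pattern_end [{'location': [329.3, 231.8], 'confidence': 0.58}]
pattern_center [{'location': [367.7, 228.9], 'confidence': 0.67}]
sawing_board [{'location': [328.0, 253.1], 'confidence': 0.92}]
pencil [{'location': [384.7, 269.3], 'confidence': 0.9}]
tape [{'location': [341.4, 142.4], 'confidence': 0.72}]
0.8
```

View pics/scene0.png

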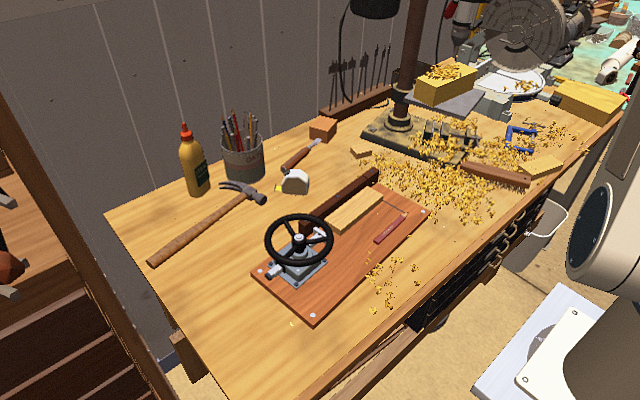

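View pics/top0.png

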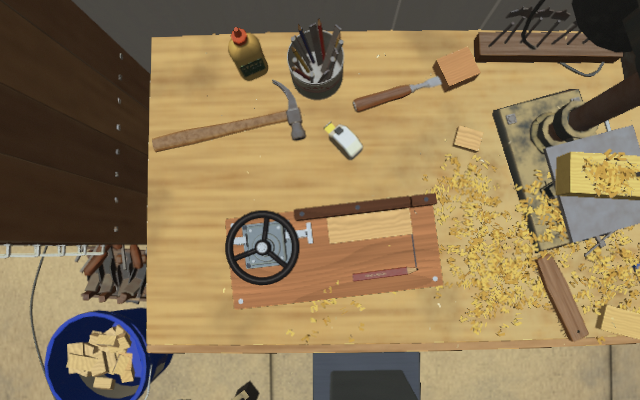

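```bash
cat > h.py <<'E'
import numpy as np, cv2
from scipy.spatial.transform import Rotation as R
from rig import telemetry, optics
def ray(n,px):
    c=optics.camera_info(n)
    u=cv2.undistortPoints(np.array([[px]],float),c['camera_matrix'],c['dist_coeffs'])[0,0]
    d=R.from_rotvec(c['attitude']).as_matrix()@np.array([u[0],-u[1],-1.])
    return c['position'],d
def onz(n,px,z):
    p,d=ray(n,px); return p+d*(z-p[2])/d[2]
def proj(n,P):
    c=optics.camera_info(n)
    q=(np.atleast_2d(P)-c['position'])@R.from_rotvec(c['attitude']).as_matrix()
    q=q*[1,-1,-1]
    return cv2.projectPoints(q,np.zeros(3),np.zeros(3),c['camera_matrix'],c['dist_coeffs'])[0][:,0]
E
python3 - <<'E'
from h import *
cs={'scene':dict(wc=([298,237.2],.102),sf=([321.6,233.8],.035),pe=([337.4,225.7],.028),pc=([352.4,207.2],.028),sb=([344.2,244],0),pen=([390.9,232.6],.018),tape=([291.4,189.6],0)),
'top':dict(wc=([261.2,248.1],.102),sf=([312.4,231.2],.035),pe=([329.3,231.8],.028),pc=([367.7,228.9],.028),sb=([328,253.1],0),pen=([384.7,269.3],.018),tape=([341.4,142.4],0))}
for n in cs:
    for k,(p,z) in cs[n].items(): print(n,k,onz(n,p,z).round(4))
E
```

```text
scene wc [0.5223 0.2288 0.102 ]
scene sf [0.5447 0.1462 0.035 ]
scene pe [0.5447 0.0987 0.028 ]
scene pc [0.5654 0.0305 0.028 ]
scene sb [0.5126 0.1066 0.    ]
scene pen [0.4578 0.0159 0.018 ]
scene tape [0.734  0.0799 0.    ]
top wc [0.5203 0.2302 0.102 ]
top sf [0.5512 0.141  0.035 ]
top pe [0.5498 0.1086 0.028 ]
top pc [0.5543 0.0344 0.028 ]
top sb [0.5084 0.1121 0.    ]
top pen [0.4757 0.0023 0.018 ]
top tape [0.7302 0.0819 0.    ]
```

Run:
```python
from h import *
a=cv2.imread('pics/top0.png')[190:315,215:450]; cv2.imwrite('pics/top0c.png',cv2.resize(a,None,fx=3.4,fy=3.4,interpolation=cv2.INTER_CUBIC))
a=cv2.imread('pics/scene0.png')[160:330,240:440]; cv2.imwrite('pics/scene0c.png',cv2.resize(a,None,fx=3.5,fy=3.5,interpolation=cv2.INTER_CUBIC))
s=telemetry.get_state(); print(R.from_rotvec(s['ee_rot']).as_matrix().round(3), s['position'])
```

```text
[[ 0.401 -0.916  0.   ]
 [-0.916 -0.401 -0.   ]
 [ 0.    -0.    -1.   ]] [ 0.25075596 -0.57248815  0.23971264]
```

View pics/top0c.png

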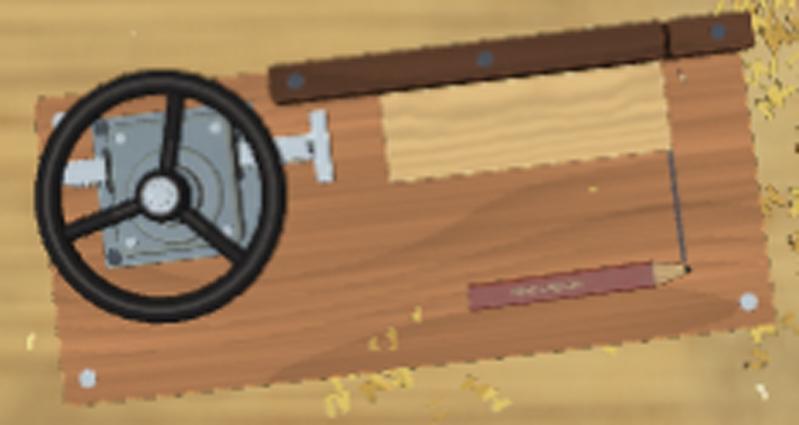

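View pics/scene0c.png

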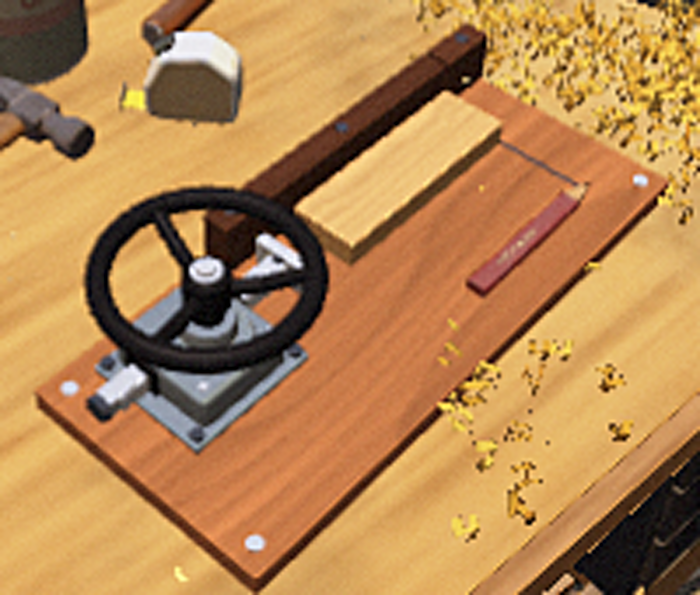

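Run:
```python
from h import *
from scipy.optimize import least_squares
C=[]
for n,r0 in (('top',(215,305,205,292)),('scene',(258,240,345,280))):
    im=cv2.imread(f'pics/{n}0.png'); m=(im.max(2)<60).astype(np.uint8)
    c0=proj(n,[[.521,.2295,.102]])[0]
    dt=cv2.distanceTransform(1-m,cv2.DIST_L2,5)
    a=np.linspace(0,2*np.pi,120,endpoint=False)
    best=None
    from itertools import product
    g=np.arange(-.008,.0081,.0005)
    S={}
    for dx,dy in product(g,g):
        s=0
        for rr,w in ((.060,1),(.056,1),(.064,1),(.069,-1),(.0515,-1)):
            P=np.c_[.521+dx+rr*np.cos(a),.2295+dy+rr*np.sin(a),np.full(120,.102)]
            q=proj(n,P).round().astype(int)
            s+=w*m[q[:,1],q[:,0]].mean()
        S[(dx,dy)]=s
    k=sorted(S,key=S.get)[-15:]
    print(n,(np.array([.521,.2295])+np.mean(k,0)).round(4),S[k[-1]])
def P(c,o=(215,190),f=3.4): return [(c[0]+.5)/f-.5+o[0],(c[1]+.5)/f-.5+o[1]]
for nm,c,z in (('plate',(328,146),.043),('pat',(385,140),.038),('pat_far',(665,106),.038),('boardFL',(64,404),.018),('boardFR',(774,325),.018),('boardBL',(37,97),.018)):
    print(nm,onz('top',P(c),z).round(4))
```

```text
Traceback (most recent call last):
  File "h.py", line 12, in proj
    c=optics.camera_info(n)
ValueError: time passes only in moves, steps and waits
```

```bash
python3 - <<'E'
s=open('h.py').read()
s=s.replace("c=optics.camera_info(n)","c=CI(n)").replace("def ray","import functools\n@functools.lru_cache\ndef CI(n): return optics.camera_info(n)\ndef ray",1)
open('h.py','w').write(s)
E
python3 - <<'E'
from h import *
from itertools import product
for n in ('top','scene'):
    im=cv2.imread(f'pics/{n}0.png'); m=(im.max(2)<60).astype(np.uint8)
    a=np.linspace(0,2*np.pi,120,endpoint=False)
    g=np.arange(-.008,.0081,.0005)
    S={}
    for dx,dy in product(g,g):
        s=0
        for rr,w in ((.060,1),(.056,1),(.064,1),(.069,-1),(.0515,-1)):
            P=np.c_[.521+dx+rr*np.cos(a),.2295+dy+rr*np.sin(a),np.full(120,.102)]
            q=proj(n,P).round().astype(int)
            s+=w*m[q[:,1],q[:,0]].mean()
        S[(dx,dy)]=s
    k=sorted(S,key=S.get)[-15:]
    print(n,(np.array([.521,.2295])+np.mean(k,0)).round(4),S[k[-1]])
def P(c,o=(215,190),f=3.4): return [(c[0]+.5)/f-.5+o[0],(c[1]+.5)/f-.5+o[1]]
for nm,c,z in (('plate',(328,146),.043),('pat',(385,140),.038),('pat_far',(665,106),.038),('boardFL',(64,404),.018),('boardFR',(774,325),.018),('boardBL',(37,97),.018)):
    print(nm,onz('top',P(c),z).round(4))
print(telemetry.get_state()['time_s'])
E
```

```text
top [0.5215 0.2282] 2.5416666666666665
scene [0.52   0.2291] 2.416666666666667
plate [0.5483 0.1431 0.043 ]
pat [0.5514 0.1112 0.038 ]
pat_far [ 0.5681 -0.0467  0.038 ]
boardFL [0.4032 0.2974 0.018 ]
boardFR [ 0.4429 -0.1091  0.018 ]
boardBL [0.5796 0.3127 0.018 ]
0.8
```

>>> arm_command --motion '[{"tx": -48,"ty": -38,"roll": -10,"fingers": 0.5},{"tx": -96,"ty": -76,"roll": -20,"fingers": 0.5},{"tx": -144,"ty": -114,"roll": -30,"fingers": 0.5},{"tx": -192,"ty": -152,"roll": -40,"fingers": 0.5},{"tx": -240,"ty": -190,"roll": -50,"fingers": 0.5},{"tx": -288,"ty": -228,"roll": -60,"fingers": 0.5},{"tx": -336,"ty": -266,"roll": -70,"fingers": 0.5},{"tx": -384,"ty": -304,"roll": -80,"fingers": 0.5},{"tx": -432,"ty": -342,"roll": -90,"fingers": 0.5},{"tx": -480,"ty": -380,"roll": -100,"fingers": 0.5},{"tx": -528,"ty": -418,"roll": -110,"fingers": 0.5},{"tx": -576,"ty": -456,"roll": -120,"fingers": 0.5}]' --squeeze 25

```text
$.motion[0]: bad value
```

```bash
cat >> h.py <<'E'
def goto(x,y,z,yawdeg):
    s=telemetry.get_state(); M=R.from_rotvec(s['ee_rot']).as_matrix(); d=M.T@(np.array([x,y,z])-s['position'])
    yaw=np.degrees(np.arctan2(M[1,0],M[0,0])); 
    print('t',s['time_s'],'pos',s['position'].round(4),'yaw',yaw.round(2),'tilt',M[2].round(4),'j',np.degrees(s['joint_pos']).round(1),'F',s['wrist_force'].round(1),'w',round(s['width'],3))
    print('shift mm',(d*1000).round(1),'roll',round((yaw-yawdeg+180)%360-180,2))
C=np.array([.521,.2287])
def rim(deg,z,r=.06):
    a=np.radians(deg); goto(C[0]+r*np.cos(a),C[1]+r*np.sin(a),z,deg)
E
python3 -c "
from h import *
rim(150,.24)"
```

```text
t 0.8 pos [ 0.2508 -0.5725  0.2397] yaw -66.35 tilt [ 1.e-04 -0.e+00 -1.e+00] j [-67.4  24.2  93.4   0.   62.4  -1.1] F [ 0.2 -0.7  0.5] w 0.998
shift mm [-6.738e+02 -5.334e+02 -3.000e-01] roll 143.65
```

>>> arm_command --motion '[{"tx": -48,"ty": -38,"tz": 0,"roll": -10,"fingers": 0.5},{"tx": -96,"ty": -76,"tz": 0,"roll": -20,"fingers": 0.5},{"tx": -144,"ty": -114,"tz": 0,"roll": -30,"fingers": 0.5},{"tx": -192,"ty": -152,"tz": 0,"roll": -40,"fingers": 0.5},{"tx": -240,"ty": -190,"tz": 0,"roll": -50,"fingers": 0.5},{"tx": -288,"ty": -228,"tz": 0,"roll": -60,"fingers": 0.5},{"tx": -336,"ty": -266,"tz": 0,"roll": -70,"fingers": 0.5},{"tx": -384,"ty": -304,"tz": 0,"roll": -80,"fingers": 0.5},{"tx": -432,"ty": -342,"tz": 0,"roll": -90,"fingers": 0.5},{"tx": -480,"ty": -380,"tz": 0,"roll": -100,"fingers": 0.5},{"tx": -528,"ty": -418,"tz": 0,"roll": -110,"fingers": 0.5},{"tx": -576,"ty": -456,"tz": 0,"roll": -120,"fingers": 0.5}]' --squeeze 25

```text
time_s: 2.3
position: [0.4377, 0.1403, 0.2401]
ee_rot: [2.799, 1.426, 0.002]
wrist_force: [0.9, -0.5, -0.4]
width: 0.502
```

```bash
python3 -c "
from h import *
rim(150,.24)"
```

```text
t 2.3 pos [0.4377 0.1403 0.2401] yaw 54.01 tilt [ 8.e-04  8.e-04 -1.e+00] j [ 16.3  10.1 113.6  -0.   56.2 -37.7] F [ 0.9 -0.5 -0.4] w 0.502
shift mm [ 1.142e+02 -4.420e+01  1.000e-01] roll -95.99
```

>>> arm_command --motion '[{"tx": 40,"ty": -15,"tz": 20,"roll": -10,"fingers": 0.5},{"tx": 80,"ty": -30,"tz": 40,"roll": -20,"fingers": 0.5},{"tx": 114,"ty": -44,"tz": 60,"roll": -30,"fingers": 0.5},{"tx": 114,"ty": -44,"tz": 80,"roll": -40,"fingers": 0.5},{"tx": 114,"ty": -44,"tz": 80,"roll": -50,"fingers": 0.5},{"tx": 114,"ty": -44,"tz": 80,"roll": -60,"fingers": 0.5},{"tx": 114,"ty": -44,"tz": 80,"roll": -70,"fingers": 0.5},{"tx": 114,"ty": -44,"tz": 80,"roll": -80,"fingers": 0.5},{"tx": 114,"ty": -44,"tz": 80,"roll": -90,"fingers": 0.5},{"tx": 114,"ty": -44,"tz": 80,"roll": -96,"fingers": 0.5},{"tx": 114,"ty": -44,"tz": 80,"roll": -96,"fingers": 0.5}]'

```text
time_s: 3.68
position: [0.4696, 0.256, 0.1598]
ee_rot: [0.824, 3.031, 0.0]
wrist_force: [-1.0, 0.2, 0.5]
width: 0.501
```

```bash
python3 -c "
from h import *
rim(150,.099)
for n in ('top','scene'):
    im=optics.grab_frame(n)[:,:,::-1]; a=im[140:340,190:450] if n=='top' else im[140:330,220:440]
    cv2.imwrite(f'pics/{n}1.png',cv2.resize(a,None,fx=3,fy=3,interpolation=cv2.INTER_CUBIC))
"
```

```text
t 3.675 pos [0.4696 0.256  0.1598] yaw 149.59 tilt [-1.e-04  2.e-04 -1.e+00] j [  27.3   23.1  108.1    0.    48.8 -122.3] F [-1.   0.2  0.5] w 0.501
shift mm [ 1.9  2.  60.8] roll -0.41
```

View pics/top1.png

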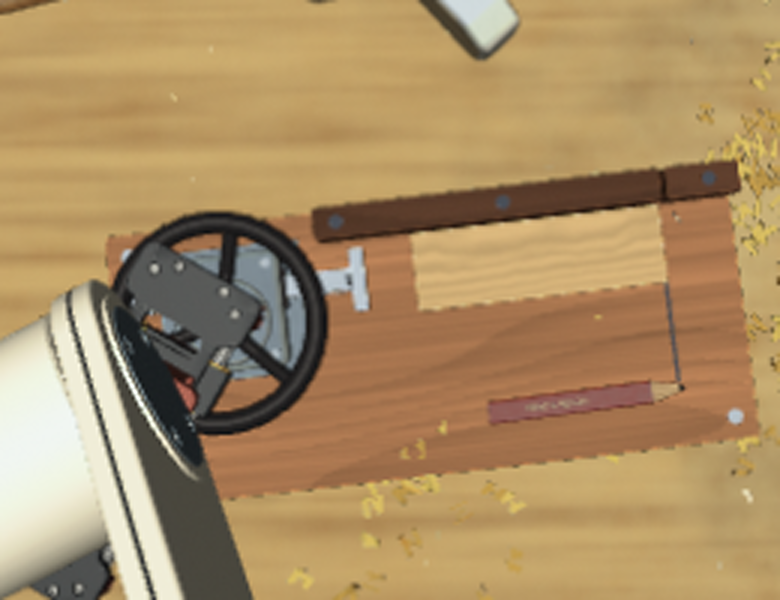

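View pics/scene1.png

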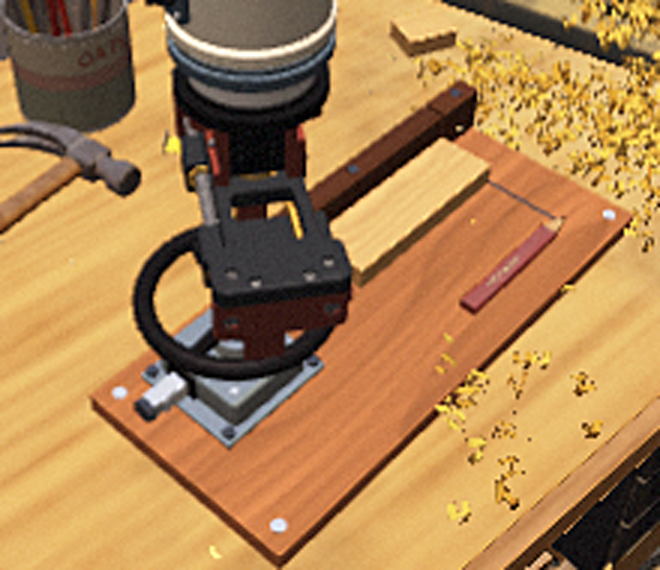

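>>> arm_command --motion '[{"tx": 2,"ty": 2,"tz": 10,"roll": 0,"fingers": 0.5},{"tx": 2,"ty": 2,"tz": 25,"roll": 0,"fingers": 0.5},{"tx": 2,"ty": 2,"tz": 40,"roll": 0,"fingers": 0.5},{"tx": 2,"ty": 2,"tz": 52,"roll": 0,"fingers": 0.5},{"tx": 2,"ty": 2,"tz": 60,"roll": 0,"fingers": 0.5},{"tx": 2,"ty": 2,"tz": 60,"roll": 0,"fingers": 0.5}]'

```text
time_s: 4.53
position: [0.4685, 0.2585, 0.0989]
ee_rot: [-0.822, -3.031, 0.001]
wrist_force: [-0.9, 0.2, 0.6]
width: 0.501
```

```bash
python3 -c "
from h import *
rim(150,.099)"
```

```text
t 4.525 pos [0.4685 0.2585 0.0989] yaw 149.64 tilt [ 7.0e-04 -1.1e-03 -1.0e+00] j [  27.6   28.8  109.6    0.    41.7 -122. ] F [-0.9  0.2  0.6] w 0.501
shift mm [-0.4  0.5 -0.1] roll -0.36
```

Clear of contact. Close the fingers.

>>> arm_command --motion '[{"tx": 0,"ty": 0,"tz": 0,"roll": 0,"fingers": 0.3},{"tx": 0,"ty": 0,"tz": 0,"roll": 0,"fingers": 0.2},{"tx": 0,"ty": 0,"tz": 0,"roll": 0,"fingers": 0.1},{"tx": 0,"ty": 0,"tz": 0,"roll": 0,"fingers": 0},{"tx": 0,"ty": 0,"tz": 0,"roll": 0,"fingers": 0}]' --squeeze 20

```text
time_s: 5.15
position: [0.4684, 0.259, 0.1]
ee_rot: [-0.822, -3.032, -0.0]
wrist_force: [-4.3, 2.3, 5.7]
width: 0.165
```

```bash
python3 -c "
from h import *
rim(150,.099)"
```

```text
t 5.15 pos [0.4684 0.259  0.1   ] yaw 149.65 tilt [ 5.e-04  2.e-04 -1.e+00] j [  27.6   28.7  109.6    0.    41.7 -122. ] F [-4.3  2.3  5.7] w 0.165
shift mm [-0.7  0.   1. ] roll -0.35
```

>>> arm_command --motion '[{"tx": -0.1,"ty": 4.2,"tz": 0,"roll": 4,"fingers": 0},{"tx": -1.3,"ty": 12.4,"tz": 0,"roll": 12,"fingers": 0},{"tx": -3.6,"ty": 20.4,"tz": 0,"roll": 20,"fingers": 0},{"tx": -7,"ty": 27.9,"tz": 0,"roll": 28,"fingers": 0},{"tx": -11.4,"ty": 35,"tz": 0,"roll": 36,"fingers": 0},{"tx": -16.7,"ty": 41.3,"tz": 0,"roll": 44,"fingers": 0},{"tx": -22.9,"ty": 46.9,"tz": 0,"roll": 52,"fingers": 0},{"tx": -29.8,"ty": 51.5,"tz": 0,"roll": 60,"fingers": 0},{"tx": -29.8,"ty": 51.5,"tz": 0,"roll": 60,"fingers": 0}]'

```text
time_s: 6.28
position: [0.5215, 0.2891, 0.1001]
ee_rot: [2.23, 2.213, 0.004]
wrist_force: [-0.3, 4.8, 1.1]
width: 0.166
```

```bash
python3 -c "
from h import *
rim(90,.099)
for n in ('top','scene'):
    im=optics.grab_frame(n)[:,:,::-1]; a=im[140:340,190:450] if n=='top' else im[140:330,220:440]
    cv2.imwrite(f'pics/{n}2.png',cv2.resize(a,None,fx=3,fy=3,interpolation=cv2.INTER_CUBIC))
    for q in ('stop_face','pattern_end'): print(n,q,optics.pinpoint(n,q)[:2])
"
```

```text
t 6.275 pos [0.5215 0.2891 0.1001] yaw 89.58 tilt [ 0.0019  0.0019 -1.    ] j [ 2.780e+01  3.250e+01  1.018e+02  1.000e-01  4.550e+01 -6.180e+01] F [-0.3  4.8  1.1] w 0.166
shift mm [-0.5 -0.5  1.1] roll -0.42
top stop_face [{'location': [319.0, 230.6], 'confidence': 0.71}]
top pattern_end [{'location': [327.0, 231.9], 'confidence': 0.69}]
scene stop_face [{'location': [325.3, 228.8], 'confidence': 0.58}]
scene pattern_end [{'location': [335.1, 228.1], 'confidence': 0.9}]
```

View pics/top2.png

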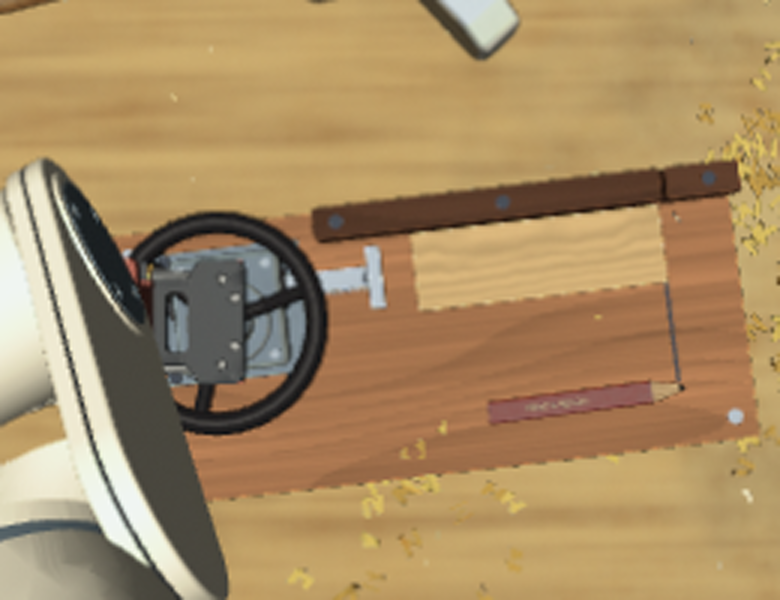

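View pics/scene2.png

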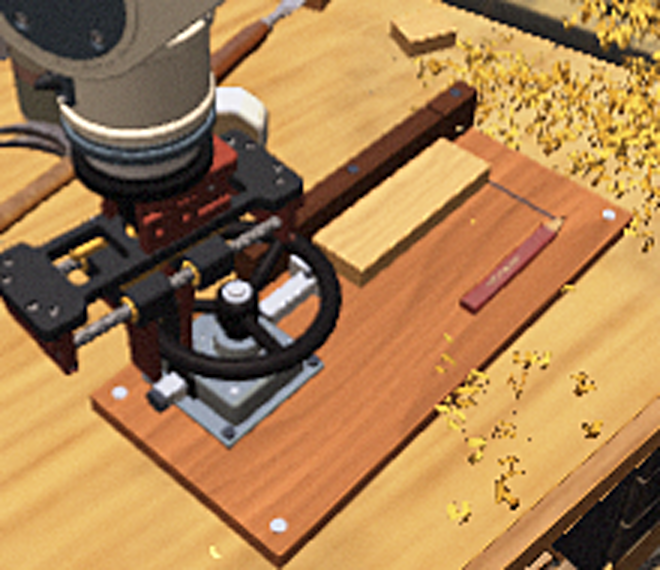

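>>> arm_command --motion '[{"tx": -0.1,"ty": 4.2,"tz": 0,"roll": 4,"fingers": 0},{"tx": -1.3,"ty": 12.4,"tz": 0,"roll": 12,"fingers": 0},{"tx": -3.6,"ty": 20.4,"tz": 0,"roll": 20,"fingers": 0},{"tx": -7,"ty": 27.9,"tz": 0,"roll": 28,"fingers": 0},{"tx": -11.4,"ty": 35,"tz": 0,"roll": 36,"fingers": 0},{"tx": -16.7,"ty": 41.3,"tz": 0,"roll": 44,"fingers": 0},{"tx": -22.9,"ty": 46.9,"tz": 0,"roll": 52,"fingers": 0},{"tx": -29.8,"ty": 51.5,"tz": 0,"roll": 60,"fingers": 0},{"tx": -37.2,"ty": 55.2,"tz": 0,"roll": 68,"fingers": 0},{"tx": -45.1,"ty": 57.7,"tz": 0,"roll": 76,"fingers": 0},{"tx": -49.2,"ty": 58.6,"tz": 0,"roll": 80,"fingers": 0},{"tx": -49.2,"ty": 58.6,"tz": 0,"roll": 80,"fingers": 0}]'

```text
time_s: 8.07
position: [0.5793, 0.2385, 0.1]
ee_rot: [-3.13, -0.266, -0.002]
wrist_force: [-1.1, 0.7, 2.6]
width: 0.163
```

```bash
python3 -c "
from h import *
rim(10,.099)
for n in ('top','scene'):
    im=optics.grab_frame(n)[:,:,::-1]; cv2.imwrite(f'pics/{n}3raw.png',im); a=im[190:290,270:400] if n=='top' else im[170:270,280:400]
    cv2.imwrite(f'pics/{n}3.png',cv2.resize(a,None,fx=6,fy=6,interpolation=cv2.INTER_CUBIC))
    for q in ('stop_face','pattern_end'): print(n,q,optics.pinpoint(n,q)[:2])
"
```

```text
t 8.075 pos [0.5793 0.2385 0.1   ] yaw 9.7 tilt [ 1.2e-03 -2.0e-04 -1.0e+00] j [21.3 34.6 97.7 -0.  47.7 11.6] F [-1.1  0.7  2.6] w 0.163
shift mm [ 0.9 -0.4  1. ] roll -0.3
top stop_face [{'location': [325.3, 227.8], 'confidence': 0.83}]
top pattern_end [{'location': [329.3, 230.0], 'confidence': 0.79}, {'location': [329.9, 254.5], 'confidence': 0.68}]
scene stop_face [{'location': [331.4, 228.4], 'confidence': 0.7}]
scene pattern_end [{'location': [336.2, 225.0], 'confidence': 0.87}, {'location': [344.2, 245.5], 'confidence': 0.7}]
```

View pics/top3.png

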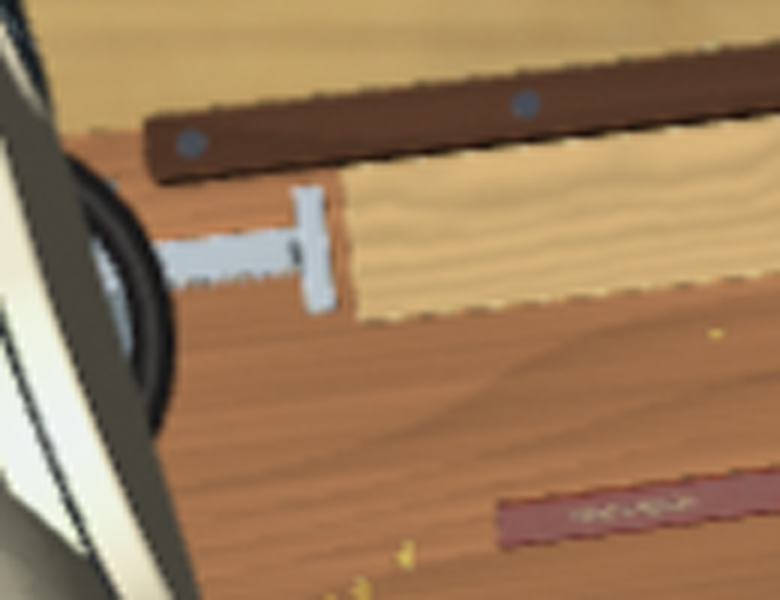

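View pics/scene3.png

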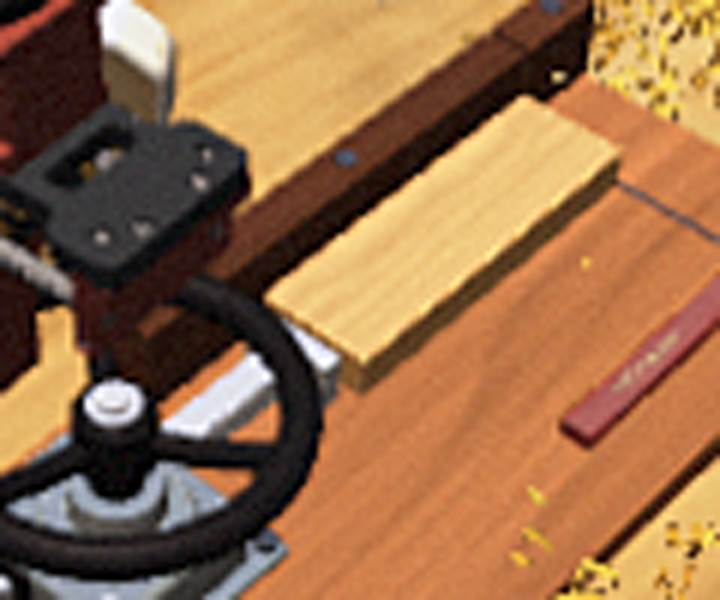

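```bash
cat >> h.py <<'E'
def gap(im,verbose=True):
    # im RGB/BGR agnostic not: expects BGR top image. board axis lines; profile rows
    t=np.radians(5.8); ey=np.array([-np.sin(t),np.cos(t)]); ex=np.array([np.cos(t),np.sin(t)])
    o=np.array([.5505,.1112])  # approx pattern end centre
    f=im.astype(np.float32)
    s=np.arange(-.012,.045,.0002); 
    res=[]
    prof=[]
    for u in np.arange(-.012,.0121,.002):
        P=np.c_[o+u*ex+s[:,None]*ey, np.full(len(s),.040)]
        q=proj('top',P).astype(np.float32)
        prof.append(cv2.remap(f,q[:,0][:,None],q[:,1][:,None],cv2.INTER_LINEAR)[:,0])
    return s,np.array(prof)
E
python3 - <<'E'
from h import *
for k in ('top0.png','top3raw.png'):
    s,p=gap(cv2.imread('pics/'+k)); m=p.mean(0)
    print(k)
    for i in range(0,len(s),4): print(round(s[i]*1000,1),m[i].round().astype(int),end=' | ')
    print()
E
```

```text
top0.png
-12.0 [121 178 213] | -11.2 [121 178 213] | -10.4 [121 178 213] | -9.6 [121 178 213] | -8.8 [121 178 213] | -8.0 [121 178 213] | -7.2 [121 178 213] | -6.4 [121 178 213] | -5.6 [121 179 213] | -4.8 [121 178 213] | -4.0 [121 178 213] | -3.2 [121 178 213] | -2.4 [122 179 213] | -1.6 [119 175 210] | -0.8 [113 166 203] | 0.0 [104 154 194] | 0.8 [ 96 142 187] | 1.6 [ 88 132 181] | 2.4 [ 84 125 177] | 3.2 [ 83 123 177] | 4.0 [ 83 124 177] | 4.8 [ 83 124 177] | 5.6 [ 83 124 177] | 6.4 [ 83 124 177] | 7.2 [ 83 124 178] | 8.0 [ 83 124 178] | 8.8 [ 83 124 178] | 9.6 [ 83 124 178] | 10.4 [ 83 124 178] | 11.2 [ 83 124 178] | 12.0 [ 83 124 177] | 12.8 [ 83 124 177] | 13.6 [ 83 124 178] | 14.4 [ 83 124 178] | 15.2 [ 83 124 178] | 16.0 [ 83 124 178] | 16.8 [ 84 124 178] | 17.6 [ 84 124 178] | 18.4 [ 84 124 178] | 19.2 [ 84 124 179] | 20.0 [ 84 124 179] | 20.8 [ 84 124 179] | 21.6 [ 84 124 179] | 22.4 [ 84 124 179] | 23.2 [ 84 124 179] | 24.0 [ 84 124 179] | 24.8 [ 84 124 179] | 25.6 [ 84 124 179] | 26.4 [ 84 124 179] | 27.2 [ 84 124 179] | 28.0 [ 84 124 178] | 28.8 [ 82 121 173] | 29.6 [ 81
[... 1225 characters left out ...]
 154] | 19.2 [129 142 160] | 20.0 [135 149 166] | 20.8 [140 153 170] | 21.6 [142 155 172] | 22.4 [144 157 174] | 23.2 [146 159 176] | 24.0 [146 159 176] | 24.8 [146 159 176] | 25.6 [146 158 175] | 26.4 [145 157 174] | 27.2 [144 157 174] | 28.0 [146 158 174] | 28.8 [147 159 175] | 29.6 [147 159 175] | 30.4 [146 159 174] | 31.2 [145 158 174] | 32.0 [143 156 173] | 32.8 [140 155 172] | 33.6 [140 154 171] | 34.4 [141 154 171] | 35.2 [141 154 170] | 36.0 [141 155 171] | 36.8 [142 155 172] | 37.6 [143 156 173] | 38.4 [144 157 175] | 39.2 [145 158 175] | 40.0 [145 158 175] | 40.8 [147 159 175] | 41.6 [147 159 176] | 42.4 [148 160 176] | 43.2 [148 160 177] | 44.0 [149 161 177] | 44.8 [148 160 176] |
```

>>> arm_command --motion '[{"tx": -0.1,"ty": 4.2,"tz": 0,"roll": 4,"fingers": 0},{"tx": -1.3,"ty": 12.4,"tz": 0,"roll": 12,"fingers": 0},{"tx": -3.6,"ty": 20.4,"tz": 0,"roll": 20,"fingers": 0},{"tx": -6,"ty": 26.1,"tz": 0,"roll": 26,"fingers": 0},{"tx": -8,"ty": 29.8,"tz": 0,"roll": 30,"fingers": 0},{"tx": -8,"ty": 29.8,"tz": 0,"roll": 30,"fingers": 0}]'

```text
time_s: 9.12
position: [0.576, 0.208, 0.1]
ee_rot: [-3.092, 0.555, -0.001]
wrist_force: [-1.0, 1.8, 6.0]
width: 0.163
```

```bash
cat > m.py <<'E'
from h import *
import sys
k=sys.argv[1]
rim(float(sys.argv[2]),.099)
for n in ('top','scene'):
    im=optics.grab_frame(n)[:,:,::-1].copy(); cv2.imwrite(f'pics/{n}{k}raw.png',im); a=im[190:290,270:400] if n=='top' else im[190:260,300:400]
    cv2.imwrite(f'pics/{n}{k}.png',cv2.resize(a,None,fx=6,fy=6,interpolation=cv2.INTER_CUBIC))
    if n=='top':
        s,p=gap(im); 
        for h in (p.mean(0),p[:5].mean(0),p[-5:].mean(0)):
            hi=h[(s>.0095)&(s<.0125) if k=='3' else (s>.003)&(s<.008)][:,0].max()
            b=h[:,0]; i=np.where((b>(80+hi)/2)&(s>-.003))[0]; i=i[s[i]<.012]
            print('plate edge s mm',s[i[0]]*1000 if len(i) else None,'hi',hi)
        m=p.mean(0)
        for i in range(30,130,3): print(round(s[i]*1000,1),m[i].round().astype(int),end='|')
E
python3 m.py 4 -20
```

```text
t 9.125 pos [0.576 0.208 0.1  ] yaw -20.35 tilt [ 2.e-04 -5.e-04 -1.e+00] j [18.7 33.6 99.6  0.  46.7 39.1] F [-1.   1.8  6. ] w 0.163
shift mm [ 1.2 -0.6  1. ] roll -0.35
plate edge s mm 2.0000000000000364 hi 201.79852
plate edge s mm 2.0000000000000364 hi 202.68906
plate edge s mm 2.200000000000037 hi 201.74805
-6.0 [115 169 202]|-5.4 [115 169 202]|-4.8 [115 169 202]|-4.2 [115 169 202]|-3.6 [115 169 202]|-3.0 [115 169 202]|-2.4 [115 169 202]|-1.8 [114 167 200]|-1.2 [110 162 195]|-0.6 [104 153 186]|0.0 [101 144 177]|0.6 [104 141 169]|1.2 [119 145 166]|1.8 [139 153 165]|2.4 [158 163 166]|3.0 [174 173 170]|3.6 [186 181 175]|4.2 [195 188 179]|4.8 [199 192 181]|5.4 [200 193 182]|6.0 [201 193 182]|6.6 [201 193 183]|7.2 [202 194 183]|7.8 [202 194 183]|8.4 [200 193 183]|9.0 [192 187 179]|9.6 [180 177 172]|10.2 [166 165 163]|10.8 [153 155 158]|11.4 [139 146 154]|12.0 [128 138 150]|12.6 [121 132 148]|13.2 [121 133 149]|13.8 [125 138 154]|
```

View pics/top4.png

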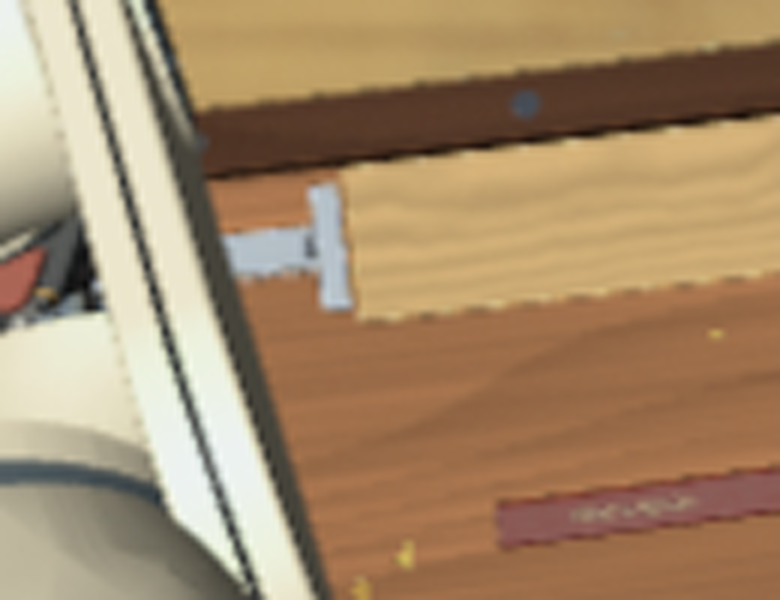

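View pics/scene4.png

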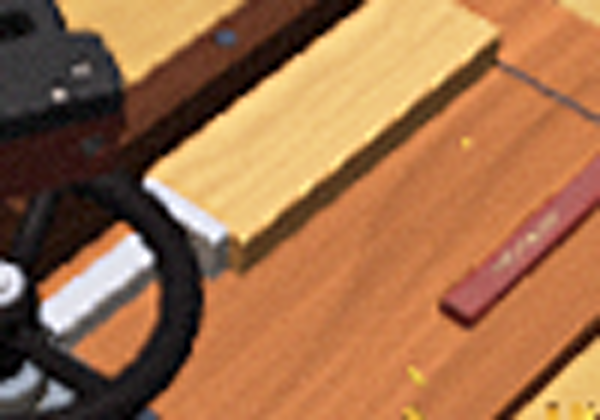

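Run:
```python
from h import *
t=np.radians(5.8); ey=np.array([-np.sin(t),np.cos(t)]); ex=np.array([np.cos(t),np.sin(t)]); o=np.array([.5505,.1112])
def cross(s,b,lo,hi,lvl,up):
    i=[k for k in range(len(s)-1) if lo<=s[k]<hi and ((b[k]<lvl<=b[k+1]) if up else (b[k]>=lvl>b[k+1]))]
    return [round(float(s[k]+(lvl-b[k])/(b[k+1]-b[k])*(s[k+1]-s[k])),2) for k in i]
for n in ('top0','top3raw','top4raw'):
    f=cv2.imread(f'pics/{n}.png').astype(np.float32)
    s=np.arange(-175,60,.2)
    for u0,u1 in ((-16,-9),(7,13)):
      pr=[]
      for u in np.arange(u0,u1+.1,1):
        P=np.c_[o+u/1000*ex+s[:,None]/1000*ey,np.full(len(s),.040)]
        q=proj('top',P).astype(np.float32); pr.append(cv2.remap(f,q[:,0][:,None],q[:,1][:,None],cv2.INTER_LINEAR)[:,0])
      m=np.mean(pr,0); b=m[:,0]
      w=(s>-1)&(s<50); mx=b[w].max(); sm=s[w][b[w].argmax()]
      print(n,u0,'plate right',cross(s,b,sm-8,sm,(mx+82)/2,True),'left',cross(s,b,sm,sm+8,(mx+82)/2,False),'pat end',cross(s,m[:,1],-4,4,148,False),'pat right',cross(s,m[:,1],-175,-150,148,True), 'max',mx)
```

```text
top0 -16 plate right [31.54] left [40.58] pat end [-0.02] pat right [-159.6] max 213.37769
top0 7 plate right [31.94] left [42.51] pat end [0.92] pat right [-158.67] max 216.31892
top3raw -16 plate right [6.83] left [16.16] pat end [-0.46] pat right [-159.23] max 202.43933
top3raw 7 plate right [7.38] left [16.68] pat end [0.44] pat right [-158.33] max 204.91043
top4raw -16 plate right [46.31] left [] pat end [-0.52] pat right [-159.17] max 207.79529
top4raw 7 plate right [1.9] left [11.21] pat end [-0.12] pat right [-158.25] max 201.566
```

>>> arm_command --motion '[{"tx": -0.1,"ty": 2.6,"tz": 0,"roll": 2.5,"fingers": 0},{"tx": -0.2,"ty": 5.2,"tz": 0,"roll": 5,"fingers": 0},{"tx": -0.2,"ty": 5.2,"tz": 0,"roll": 5,"fingers": 0}]'

```text
time_s: 9.6
position: [0.5741, 0.2035, 0.1]
ee_rot: [-3.064, 0.689, -0.001]
wrist_force: [-1.7, 2.8, 5.8]
width: 0.162
```

```bash
cat > fit.py <<'E'
from h import *
import sys
from scipy.special import erf
from scipy.optimize import least_squares
t=np.radians(4.8); ey=np.array([-np.sin(t),np.cos(t)]); ex=np.array([np.cos(t),np.sin(t)]); o=np.array([.5505,.1112])
s=np.arange(-8,50,.2)
def prof(n,u0,u1):
    f=cv2.imread(f'pics/{n}.png').astype(np.float32); pr=[]
    for u in np.arange(u0,u1+.1,.5):
        P=np.c_[o+u/1000*ex+s[:,None]/1000*ey,np.full(len(s),.040)]
        q=proj('top',P).astype(np.float32); pr.append(cv2.remap(f,q[:,0][:,None],q[:,1][:,None],cv2.INTER_LINEAR)[:,0])
    return np.mean(pr,0)
H=lambda x,e,w:.5*(1+erf((x-e)/(w*2**.5)))
def fit(n,u0,u1,g0):
    m=prof(n,u0,u1); A=m[s<-4].mean(0)
    k=A/np.array([121,178,213]); Cc=np.array([83.5,124,178])*k
    B=np.array([213,205,194.])*k
    D=np.array([75,95,115])*k   # plate side face
    w=(s>-6)&(s<g0+6); x=s[w]
    def f(p):
        e,g,sg,h=p
        y=A+(Cc-A)*H(x,e,sg)[:,None]+(D-Cc)*H(x,e+g-h,sg)[:,None]+(B-D)*H(x,e+g,sg)[:,None]
        return (y-m[w]).ravel()
    b=None
    for g in (.1,g0):
        r=least_squares(f,[0,g,.9,.4],bounds=([-5,-3,.3,0],[5,50,2,1.5]))
        if b is None or r.cost<b.cost: b=r
    return b.x.round(2),round((2*b.cost/len(b.fun))**.5,1)
for n,g0 in zip(sys.argv[1::2],sys.argv[2::2]):
    for u in ((-16,-10),(-8,-2),(0,6),(8,14)): print(n,u,*fit(n,*u,float(g0)))
E
python3 m.py 5 -25 | head -2; python3 fit.py top0 32 top3raw 7 top4raw 1.5 top5raw .6
```

```text
t 9.6 pos [0.5741 0.2035 0.1   ] yaw -25.33 tilt [ 2.e-04 -8.e-04 -1.e+00] j [ 18.4  33.4 100.    0.   46.5  43.7] F [-1.7  2.8  5.8] w 0.162
shift mm [ 1.3 -0.4  1. ] roll -0.33
top0 (-16, -10) [-0.71 31.98  1.06  1.5 ] 6.1
top0 (-8, -2) [ 0.32 31.89  1.32  1.5 ] 2.0
top0 (0, 6) [-0.25 31.8   1.04  1.13] 4.0
top0 (8, 14) [ 0.84 31.67  1.49  1.31] 4.6
top3raw (-16, -10) [-0.74  7.28  1.21  1.15] 3.9
top3raw (-8, -2) [0.3  7.07 1.28 1.46] 2.5
top3raw (0, 6) [-0.24  6.91  1.01  0.16] 3.5
top3raw (8, 14) [0.81 6.89 1.46 0.9 ] 2.6
top4raw (-16, -10) [-0.57  2.31  1.44  0.7 ] 1.3
top4raw (-8, -2) [0.09 1.72 1.31 1.07] 2.9
top4raw (0, 6) [-0.2   1.99  1.31  0.36] 3.1
top4raw (8, 14) [0.37 1.85 1.36 1.21] 3.2
top5raw (-16, -10) [-1.14  1.65  1.18  0.44] 2.2
top5raw (-8, -2) [0.92 0.56 1.5  1.05] 2.0
top5raw (0, 6) [-0.8   1.58  1.09  0.5 ] 3.6
top5raw (8, 14) [1.07 0.61 1.63 0.8 ] 1.9
```

View pics/top5.png

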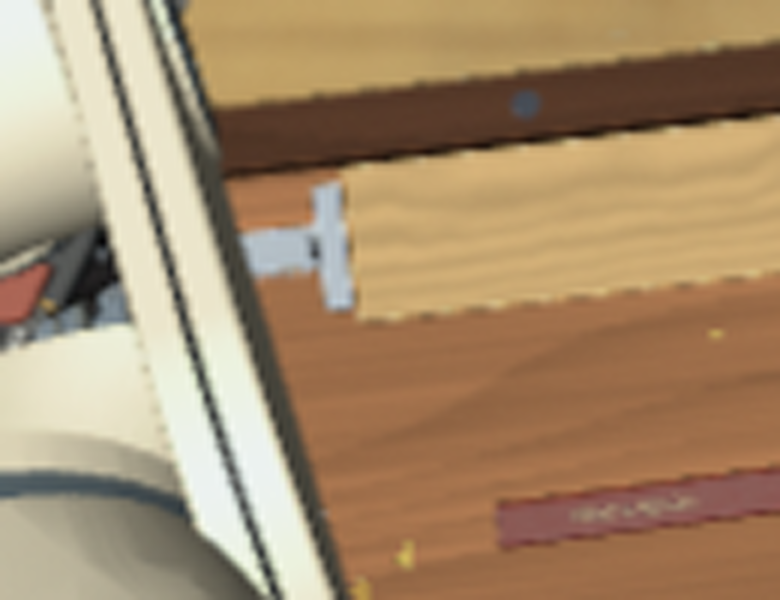

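View pics/scene5.png

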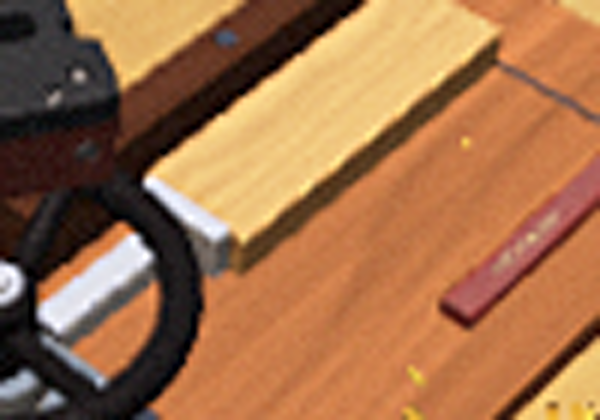

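>>> arm_command --motion '[{"tx": 0,"ty": 2.1,"tz": 0,"roll": 2,"fingers": 0},{"tx": -0.1,"ty": 4.2,"tz": 0,"roll": 4,"fingers": 0},{"tx": -0.1,"ty": 4.2,"tz": 0,"roll": 4,"fingers": 0}]'

```text
time_s: 10.07
position: [0.5722, 0.1998, 0.1]
ee_rot: [-3.038, 0.796, -0.001]
wrist_force: [-1.7, 4.5, 6.4]
width: 0.164
```

```bash
python3 m.py 6 -29 | head -2; python3 fit.py top6raw .4
```

```text
t 10.075 pos [0.5722 0.1998 0.1   ] yaw -29.36 tilt [ 1.e-04 -9.e-04 -1.e+00] j [ 18.1  33.2 100.5   0.   46.3  47.4] F [-1.7  4.5  6.4] w 0.164
shift mm [ 1.2 -0.5  1. ] roll -0.36
top6raw (-16, -10) [-0.78  1.19  1.31  0.84] 1.9
top6raw (-8, -2) [ 0.12 -0.04  1.31  0.2 ] 2.0
top6raw (0, 6) [-0.51  1.07  1.15  0.7 ] 3.7
top6raw (8, 14) [0.15 0.19 1.39 0.29] 2.4
```

View pics/top6.png

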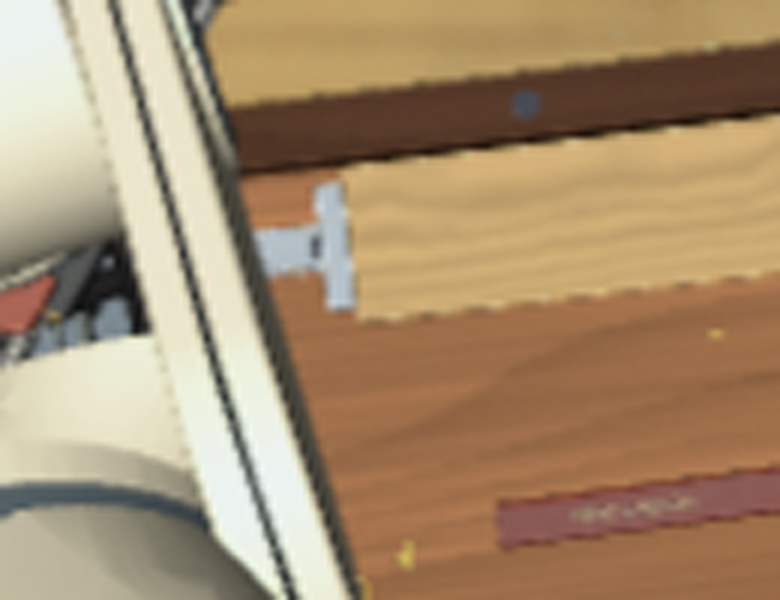

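View pics/scene6.png

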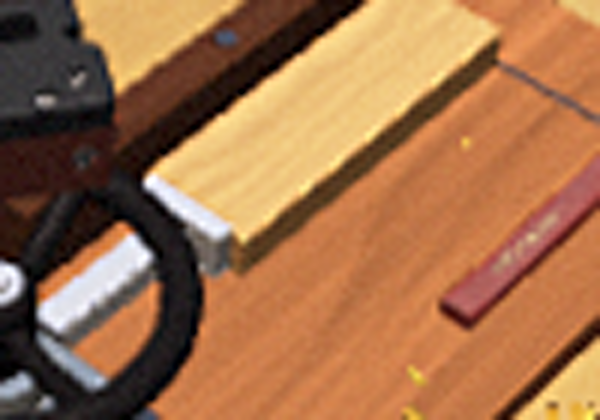

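```bash
cat > mv.py <<'E'
from h import *
import sys
def ecc(n,a,b,box):
    x0,y0,x1,y1=box
    A=cv2.imread(f'pics/{n}{a}raw.png',0)[y0:y1,x0:x1].astype(np.float32);B=cv2.imread(f'pics/{n}{b}raw.png',0)[y0:y1,x0:x1].astype(np.float32)
    c,W=cv2.findTransformECC(A,B,np.eye(2,3,dtype=np.float32),cv2.MOTION_TRANSLATION,(3,200,1e-7),None,3); return W[:,2].round(3),round(c,4)
for b in sys.argv[2:]:
    a=sys.argv[1]
    # right part of the pattern (excluding plate), and static pencil
    print(b,'pat top',ecc('top',a,b,(335,213,406,238)),'pencil',ecc('top',a,b,(352,262,405,280)),'scene pat',ecc('scene',a,b,(345,190,384,212)),'whole end',ecc('top',a,b,(400,205,420,238)))
E
python3 mv.py 3 4 5 6
```

```text
4 pat top (array([ 0.003, -0.001], dtype=float32), 0.9999) pencil (array([-0.008, -0.007], dtype=float32), 0.9997) scene pat (array([-0.017,  0.018], dtype=float32), 0.9998) whole end (array([-0.002, -0.004], dtype=float32), 1.0)
5 pat top (array([ 0.005, -0.   ], dtype=float32), 0.9999) pencil (array([ 0.008, -0.01 ], dtype=float32), 0.9997) scene pat (array([-0.003, -0.007], dtype=float32), 0.9998) whole end (array([0.012, 0.001], dtype=float32), 1.0)
6 pat top (array([ 0.007, -0.001], dtype=float32), 0.9999) pencil (array([ 0.025, -0.006], dtype=float32), 0.9997) scene pat (array([-0.04 ,  0.021], dtype=float32), 0.9996) whole end (array([-0.001,  0.005], dtype=float32), 1.0)
```

>>> arm_command --motion '[{"tx": 0,"ty": 1,"tz": 0,"roll": 1,"fingers": 0},{"tx": 0,"ty": 2.1,"tz": 0,"roll": 2,"fingers": 0},{"tx": 0,"ty": 2.1,"tz": 0,"roll": 2,"fingers": 0}]'

```text
time_s: 10.55
position: [0.5711, 0.1981, 0.1]
ee_rot: [-3.024, 0.848, -0.0]
wrist_force: [-1.0, 5.0, 5.5]
width: 0.168
```

```bash
python3 m.py 7 -31 | head -2; python3 fit.py top7raw .3;python3 mv.py 3 4 5 6 7
```

```text
t 10.55 pos [0.5711 0.1981 0.1   ] yaw -31.35 tilt [ 0.     -0.0011 -1.    ] j [1.800e+01 3.310e+01 1.007e+02 1.000e-01 4.620e+01 4.930e+01] F [-1.   5.   5.5] w 0.168
shift mm [ 1.3 -0.4  1. ] roll -0.35
top7raw (-16, -10) [-0.42  0.71  1.34  1.09] 1.6
top7raw (-8, -2) [-0.2   0.17  1.32  0.64] 2.2
top7raw (0, 6) [-0.15  0.41  1.2   0.65] 3.3
top7raw (8, 14) [-0.66  0.76  1.38  0.35] 2.6
4 pat top (array([ 0.003, -0.001], dtype=float32), 0.9999) pencil (array([-0.008, -0.007], dtype=float32), 0.9997) scene pat (array([-0.017,  0.018], dtype=float32), 0.9998) whole end (array([-0.002, -0.004], dtype=float32), 1.0)
5 pat top (array([ 0.005, -0.   ], dtype=float32), 0.9999) pencil (array([ 0.008, -0.01 ], dtype=float32), 0.9997) scene pat (array([-0.003, -0.007], dtype=float32), 0.9998) whole end (array([0.012, 0.001], dtype=float32), 1.0)
6 pat top (array([ 0.007, -0.001], dtype=float32), 0.9999) pencil (array([ 0.025, -0.006], dtype=float32), 0.9997) scene pat (array([-0.04 ,  0.021], dtype=float32), 0.9996) whole end (array([-0.001,  0.005], dtype=float32), 1.0)
7 pat top (array([ 0.02 , -0.016], dtype=float32), 0.9995) pencil (array([-0.006,  0.002], dtype=float32), 0.9997) scene pat (array([ 0.018, -0.027], dtype=float32), 0.9997) whole end (array([ 0.205, -0.098], dtype=float32), 0.9889)
```

View pics/top7.png

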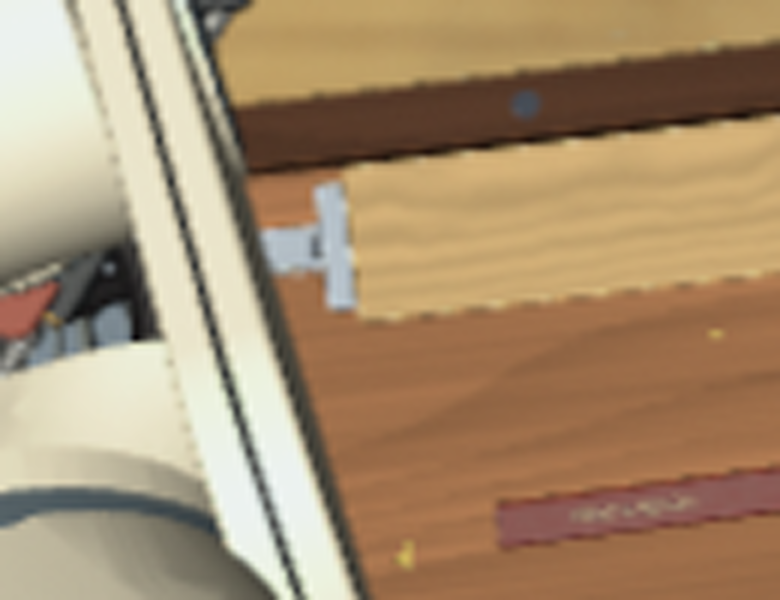

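Run:
```python
import cv2,numpy as np
I={k:cv2.imread(f'pics/top{k}raw.png',0).astype(int) for k in '3456'+'7'}
for a,b in ('45','56','67'):
    d=np.abs(I[a]-I[b]); print(a,b,[(y,x,int(I[b][y,x]-I[a][y,x])) for y,x in np.argwhere(d[200:245,335:425]>12)+[200,335]][:40])
```

```text
4 5 []
5 6 []
6 7 [(np.int64(209), np.int64(409), 17), (np.int64(211), np.int64(409), 14), (np.int64(214), np.int64(410), -13), (np.int64(218), np.int64(410), 21), (np.int64(220), np.int64(410), 15), (np.int64(222), np.int64(411), -13), (np.int64(224), np.int64(411), 19), (np.int64(226), np.int64(411), 18), (np.int64(227), np.int64(411), 14), (np.int64(231), np.int64(412), -14), (np.int64(232), np.int64(412), 15)]
```

>>> arm_command --motion '[{"tx": 0,"ty": 0,"tz": 0,"roll": 0,"fingers": 0.45},{"tx": 0,"ty": 0,"tz": 0,"roll": 0,"fingers": 0.45},{"tx": 0,"ty": 0,"tz": 0,"roll": 0,"fingers": 0.45},{"tx": 0,"ty": 0,"tz": -10,"roll": 0,"fingers": 0.45},{"tx": 0,"ty": 0,"tz": -30,"roll": 0,"fingers": 0.45},{"tx": 0,"ty": 0,"tz": -60,"roll": 0,"fingers": 0.45},{"tx": 0,"ty": 0,"tz": -100,"roll": 0,"fingers": 0.45},{"tx": 0,"ty": 0,"tz": -140,"roll": 0,"fingers": 0.45},{"tx": 0,"ty": 0,"tz": -140,"roll": 0,"fingers": 0.45}]'

```text
time_s: 11.78
position: [0.5732, 0.1981, 0.2449]
ee_rot: [-3.02, 0.847, -0.011]
wrist_force: [0.4, -0.0, 0.9]
width: 0.447
```

```bash
python3 m.py 8 -31 | head -2; python3 fit.py top8raw .3;python3 mv.py 6 7 8; python3 mv.py 7 8
```

```text
t 11.775 pos [0.5732 0.1981 0.2449] yaw -31.35 tilt [ 0.0056 -0.0065 -1.    ] j [17.9 22.2 95.9 -0.  61.5 49.3] F [ 0.4 -0.   0.9] w 0.447
shift mm [ -1.3   1.7 145.9] roll -0.35
top8raw (-16, -10) [-0.41  0.7   1.35  1.11] 1.5
top8raw (-8, -2) [-0.27  0.2   1.3   0.58] 2.1
top8raw (0, 6) [-0.01  0.32  1.19  0.72] 3.2
top8raw (8, 14) [-0.6   0.72  1.39  0.4 ] 2.8
7 pat top (array([ 0.006, -0.015], dtype=float32), 0.9995) pencil (array([-0.028,  0.007], dtype=float32), 0.9997) scene pat (array([ 0.041, -0.043], dtype=float32), 0.9996) whole end (array([ 0.198, -0.089], dtype=float32), 0.9889)
8 pat top (array([ 0.028, -0.003], dtype=float32), 0.9999) pencil (array([-0.028,  0.002], dtype=float32), 0.9997) scene pat (array([ 0.023, -0.01 ], dtype=float32), 0.9995) whole end (array([ 0.185, -0.093], dtype=float32), 0.9888)
8 pat top (array([-0.01 , -0.002], dtype=float32), 0.9999) pencil (array([-0.002, -0.005], dtype=float32), 0.9997) scene pat (array([-0.011,  0.017], dtype=float32), 0.9995) whole end (array([-0.005, -0.001], dtype=float32), 1.0)
```

View pics/top8raw.png

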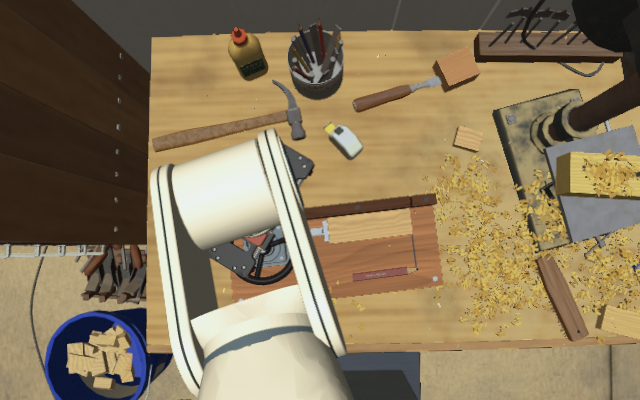

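View pics/scene8raw.png

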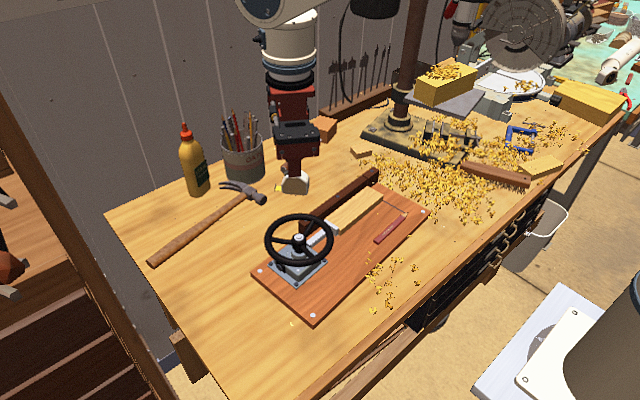

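The top picture shows the plate (about 326, 231) against the pattern's left end. The pencil (380, 273) and the tape (344, 140) are where they started, and the gripper is clear above the wheel. Nothing changed between frames 7 and 8, so letting go of the wheel moved neither the stop nor the pattern. I'm handing the job in.

```bash
python3 -c "
from rig import ticket,telemetry
print(ticket.finish_job()); print(telemetry.get_state()['time_s'])"
```

```text
the job is handed in; nothing more can be done
None
the job is handed in; nothing more can be done
```

The stop plate now meets the left end of the pattern, and I handed the job in at about 12 s of the 61 s allowed. I gripped the handwheel rim once and turned it about 181° clockwise in five steps, a long turn first and 2° at the end. Then I let go and raised the gripper clear.

- **Gap:** it started at about 32 mm. The top-camera edge fit brought it down to 2.0, 1.1, 0.6 and finally about 0.5 mm.
- **Contact:** in the last 2° turn the edge pixels at the pattern's far end shifted by about 0.2 px (0.2–0.4 mm), so I read it as touching.
- **Disagreement between checks:** the edge fit still shows about 0.5 mm, and it varies from 0.2 to 0.7 mm across the plate. Image alignment over the main part of the pattern showed hardly any movement, 0.02 px. So the pattern may have been nudged a few tenths of a millimetre, but no more.
- **After release:** the pattern and pencil did not move when the gripper let go. The tape looked unmoved too, but I checked that only by eye. Wrist force readings stayed below about 10 N, and it read about 1 N with the gripper clear.

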